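# Rebuild the gas filter stack on the green port

## Robot

A 6-joint arm with a two-finger parallel gripper is mounted at the origin on the work surface. World frame = base frame: x ahead of the robot, y to its left, z up, the work surface at z = 0. Lengths are in m, angles in rad, forces in N, time in s.
With the tool pointing down it reaches from about 0.4 to 0.825 m from the base axis. Payload 7 kg.
Tool frame: the origin (TCP) lies midway between the tips of the shut fingers; the grasp point (between the pads) lies hold_point_z behind it (hold_point_z is the distance from the TCP to the grasp point, in m); z points along the fingers, y is the line along which they close (so a half turn about z gives the same grasp; the last joint's range is limited). The gripper opens to 88 mm and grips with 3 to 60 N. Pads are 19 mm wide; open, the fingers measure 130 mm over their backs; the gripper's body (78 mm by 193 mm) begins 47 mm behind the grasp point.
Start: joints at [1.423, 0.359, 0.012, 0, -1.224, -0.288], TCP at [0.285, 0.612, 0.227] pointing down, gripper open.
Joint ranges: [-3.07, 3.07], [-1.43, 2.12], [-1.02, 1.25], [-3.03, 1.67], [-3.05, -0], [-3.03, 3.03]. Speed limits (rad/s): [2.39, 2.39, 3.01, 3.14, 3.14, 3.14].

## Interface

Orientations are given as [roll, pitch, yaw] about the fixed x, y, z axes, in that order (R = Rz(yaw) Ry(pitch) Rx(roll)).
In Python, from station import * gives the robot as it stands.
- The arm moves only by the tool apply_moves, never from a script. Its argument "steps" is a list of rows, each an object with "translation": the shift along the world's x, y, z scaled (see below), a list of three; "rotation": the turn, a rotation vector about the world's x, y, z scaled (see below), a list of three. A call has exactly 10 rows; each row is the pose to reach, as a shift and turn from the pose commanded when the call began; what a row does not reach only later rows make up. The controller multiplies each number of a shift by 250 mm and each number of a turn by 30 degrees. A row lasts 1/12 s, in which the tool goes at most 41.7 mm and 7.16 degrees, less where a joint would pass 70% of its speed; a pose out of reach is approached as far as the arm can. A call with a number of a shift or a turn outside -1 to 1 is refused whole. A call with a gripper value outside its range is refused whole. "jaw" is the closure, from -1 (fully open) to 1 (shut), so that 0 is half open, set as the call begins (left out, the last holds). The fingers move at their own pace and stop on an object; "newtons" is the grip in N (left out, the last holds). Time passes only in rows, so rows that repeat a pose let the fingers close, or fill a call up. It gives the time, the measured TCP pose, the force, the opening and the grip force at its end, in the units of the state.
- get_state(): the state, without advancing time (a new reading comes with each control period).
- grab_frame(name): name is "side" or "top"; returns the picture (384x512x3 uint8, blue, green, red); there is no depth.
- camera_model(name): a dict with "fx", "fy", "cx", "cy" (pixels), "xyz" and "rotation" of the camera in the world. Camera axes: x right, y down, z forward; pixel columns grow to the right and rows downward; lengths in m; the calibration is good to about 2 mm. A picture is of the moment at which its call begins. camera_model takes no time and is no camera call.
- job_done(): hands the job in; it is judged then, once.
The state is a dict: "t": time; "q": joint angles; "qd": joint speeds; "joint_efforts": joint torques, N m; "eef_pos": TCP position; "ee_rot": TCP orientation; "force": force on the tool from outside, world axes, zero at the start; "moment": the same for the moment, N m; "width": finger opening in m; "gripper_force": force on a finger pad.
Only numpy, scipy, OpenCV 4.12 (cv2) and the standard library are available. Lean on these libraries where they do the work, as an engineer would, in place of code of your own. Each camera call takes 0.05 s, during which the arm holds its last target. There are 200 camera calls.

## Task

Build up a gas filter on the green port of the manifold, threading each part fully down over its post in this order: the black collar first, then the brass filter disc, then the white spacer ring, and last the clear cartridge standing upright on top with its grey cap up. Do not tip the cartridge over on the way, and leave the jar, the coil and the tweezers where they are.

Things in the scene. Friction and masses are not known exactly. Their poses are not given: they have to be found in the camera images.
- collar: Black plastic collar ring, 62 mm outside diameter, 22 mm high, about 0.1 kg. Its vertical 22 mm bore is open at both ends. Lies flat on the bench. Origin: centre of its underside; z up.
- filter_disc: Brass filter disc (a thick ring), 54 mm outside diameter, 12 mm high, about 0.13 kg. Its vertical 22 mm bore is open at both ends. Lies flat on the bench. Origin: centre of its underside; z up.
- spacer: White plastic spacer ring, 44 mm outside diameter, 18 mm high, about 0.05 kg. Its vertical 22 mm bore is open at both ends. Lies flat on the bench. Origin: centre of its underside; z up.
- cartridge: Filter cartridge standing upright on the bench, 145 mm tall, 0.16 kg: black foot 40 mm in diameter (up to 34 mm), clear tube 33 mm in diameter with black, tan and copper filling (to 108 mm), grey cap 38 mm in diameter with a white top (to 145 mm). A 22 mm bore, 34 mm deep, opens in its underside. Origin: centre of its underside; z up to the cap.
- green_port: The port to build on: fixed green disc, 76 mm across, 6 mm thick, on the manifold, with an upright steel post 16 mm in diameter to 72 mm above the origin, then a cone narrowing to 6 mm at 84 mm. Origin: centre of the disc's underside, 40 mm above the bench; z up, y along the row of stations, x across it. The disc's top, where the stack begins, is at z = 6 mm.
- red_port: A port out of service, stays empty: shape, origin and axes as the green port, but its disc is red. The manifold is a fixed aluminium block 90 x 350 mm, 40 mm high, carrying three stations in a row, 115 mm apart, in any order: green port, red port, finished filter.
- finished_filter: A finished filter, fixed on the manifold on a white disc: the same stack already made up (collar, disc, spacer, cartridge), 62 mm in diameter (disc 76 mm), 203 mm tall. Origin: centre of its underside, 40 mm above the bench. An obstacle.
- amber_jar: Bystander: loose amber glass jar with a white cap, 48 mm in diameter, 85 mm tall, off to the left. Origin: centre of its underside.
- column_coil: Bystander: loose dark steel coil ring, 100 mm outside diameter, 20 mm high, flat on the bench. Origin: centre of its underside.
- tweezers: Bystander: loose steel tweezers, 131 mm long along their x axis, 18 mm wide, 6 mm high, flat on the bench. Origin: under their middle, on the bench.
Things that resemble listed ones, but are neither listed nor needed, are in the scene too. What is shaped like the cartridge but turquoise is not meant. There is more than one size of the filter_disc; the one meant has the size given above.

How it is judged:
By the outcome, as a careful person would: the job done as asked, in the order asked, and still so for the second after the job is handed in, with the robot touching nothing.
It also fails if it takes over 131 s, if anything falls off the work surface, if the arm or the gripper's body presses on something with over 40 N, if the wrist force passes 120 N, or if a joint passes its speed limit or range.

## Working session

There is one attempt and no reset: what is moved stays moved. The work goes in short steps, Python scripts to look and compute and a tool call to move; the robot and the scene stay as the last step left them, time stands still between calls to the robot, and variables do not carry over. Pictures are saved under pics/ and viewed, at most 14 in all, crops included, and the job is handed in when it is done.

Besides the shell and the picture viewer there is one more tool, called after "Call:" as name(argument=value, ...), one argument or row to a line, values as JSON. apply_moves: Moves the arm, as the interface text tells. Shifts and turns lie within -1 to 1; 1 stands for 250 mm of shift or 30 degrees of turn. Its arguments: {"type":"object","properties":{"steps":{"type":"array"},"jaw":{"type":"number"},"newtons":{"type":"number"}},"required":["steps"]}

```bash
mkdir -p pics; ls; python3 - <<'E'
from station import *
import cv2
for n in("side","top"):
    cv2.imwrite(f"pics/{n}0.png",grab_frame(n)); print(n,camera_model(n))
print(get_state())
E
```

```text
pics
side {'fx': 353.0304265621464, 'fy': 353.0304265621464, 'cx': 255.95603444917683, 'cy': 187.19043214201474, 'xyz': array([0.40203064, 0.63152391, 0.66109677]), 'rotation': array([-2.34027296,  0.00539486, -2.9396249 ])}
top {'fx': 450.9451908835392, 'fy': 450.9451908835392, 'cx': 256.2691636129861, 'cy': 195.26449931183524, 'xyz': array([0.30669507, 0.02859412, 1.25388366]), 'rotation': array([-2.94979695, -0.01741631, -1.54593686])}
{'t': 0.1, 'q': array([ 1.42308188e+00,  3.59300569e-01,  1.11344363e-02, -3.15882818e-04,
       -1.22412610e+00, -2.88098524e-01]), 'qd': array([-0.00059899, -0.00155616,  0.00253588,  0.00191799, -0.00072183,
       -0.00129996]), 'joint_efforts': array([ 4.25221219e-05, -5.84164417e+01,  2.93752116e+01,  7.01537937e+00,
        1.01960273e-02, -5.06822948e-05]), 'eef_pos': array([0.28478486, 0.61147706, 0.22571759]), 'ee_rot': array([ 3.14007402e+00, -1.40344383e-04, -4.35920417e-01]), 'force': array([ 0.50440676, -0.66339632, -1.05717918]), 'moment': array([-0.05742605, -0.01017668, -0.03409718]), 'gripper_force': 0.0, 'width': 0.08759425142441608}
```

View pics/top0.png

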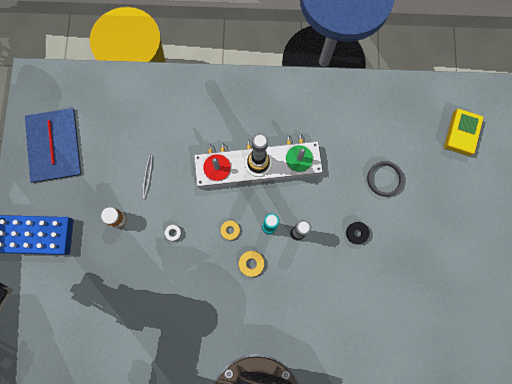

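View pics/side0.png

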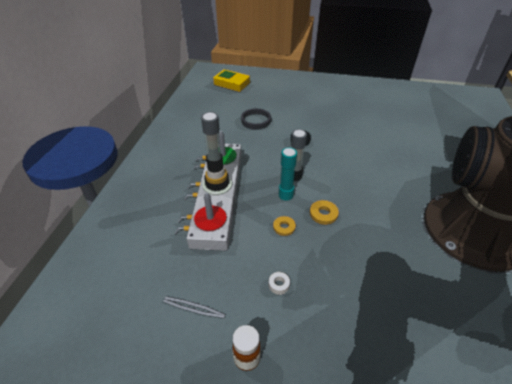

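```bash
cat > h.py <<'E'
from station import *
import cv2, numpy as np
from scipy.spatial.transform import Rotation as R
def cam(n):
    m=camera_model(n); return m, R.from_euler('xyz',m['rotation']).as_matrix()
def ray(n,p,z):
    m,r=cam(n); d=r@np.array([(p[0]-m['cx'])/m['fx'],(p[1]-m['cy'])/m['fy'],1])
    return m['xyz']+d*(z-m['xyz'][2])/d[2]
def proj(n,P):
    m,r=cam(n); c=r.T@(np.array(P)-m['xyz']); return np.array([m['cx']+m['fx']*c[0]/c[2],m['cy']+m['fy']*c[1]/c[2]])
def blobs(img,lo,hi,amin=25):
    h=cv2.cvtColor(img,cv2.COLOR_BGR2HSV); k=cv2.inRange(h,np.array(lo),np.array(hi))
    cs,_=cv2.findContours(k,cv2.RETR_EXTERNAL,cv2.CHAIN_APPROX_NONE)
    o=[]
    for c in cs:
        if cv2.contourArea(c)>=amin:
            (x,y),(a,b),t=cv2.fitEllipse(c); o.append((round(x,1),round(y,1),round(a,1),round(b,1)))
    return o
M={'white':((0,0,200),(180,40,255)),'brass':((15,120,80),(30,255,255)),'red':((0,150,80),(8,255,255)),'green':((50,120,50),(75,255,255)),'black':((0,0,0),(180,255,45)),'grey':((0,0,120),(180,30,199))}
E
python3 - <<'E'
from h import *
Z={'white':.018,'brass':.012,'red':.046,'green':.046,'black':.022}
for n in('top','side'):
    im=cv2.imread(f'pics/{n}0.png')
    print(n,proj(n,[0,0,0]),proj(n,get_state()['eef_pos']))
    for k,z in Z.items():
        for b in blobs(im,*M[k]):
            p=ray(n,b[:2],z)
            if .2<p[0]<.9 and abs(p[1])<.6: print(k,b,p.round(3))
a=cv2.imread('pics/top0.png')[130:290,90:410]
cv2.imwrite('pics/c.png',cv2.resize(a,(800,400),interpolation=cv2.INTER_CUBIC))
b=cv2.imread('pics/side0.png')[90:300,170:350]
cv2.imwrite('pics/d.png',cv2.resize(b,(514,600),interpolation=cv2.INTER_CUBIC))
E
```

```text
top [255.93135858 403.23192025] [-15.38251369 286.24392059]
white (172.2, 232.3, 14.2, 14.8) [0.437 0.241 0.018]
white (303.3, 226.9, 9.8, 10.3) [ 0.462 -0.119  0.018]
white (271.2, 220.1, 10.0, 10.2) [ 0.478 -0.03   0.018]
white (108.9, 215.1, 14.7, 15.6) [0.48  0.417 0.018]
white (317.1, 167.8, 7.6, 9.3) [ 0.631 -0.157  0.018]
white (235.4, 166.4, 30.6, 121.0) [0.629 0.074 0.018]
white (296.6, 152.2, 18.1, 57.3) [ 0.675 -0.099  0.018]
white (259.6, 140.1, 10.4, 10.9) [0.708 0.008 0.018]
brass (251.1, 263.3, 24.5, 25.1) [0.359 0.022 0.012]
brass (229.9, 229.9, 18.2, 18.4) [0.449 0.083 0.012]
brass (258.0, 159.1, 18.6, 19.1) [0.653 0.011 0.012]
brass (463.5, 132.0, 34.4, 48.4) [ 0.753 -0.585  0.012]
red (216.6, 167.1, 25.0, 26.0) [0.618 0.125 0.046]
red (50.5, 141.9, 1.9, 41.2) [0.676 0.587 0.046]
green (298.9, 158.1, 24.6, 25.7) [ 0.65  -0.102  0.046]
black (357.2, 232.5, 20.8, 21.8) [ 0.45  -0.267  0.022]
black (258.2, 151.4, 14.9, 22.3) [0.673 0.011 0.022]
side [475.0570946  228.35940206] [398.7683503  558.21437758]
white (245.3, 337.9, 22.2, 23.2) [0.479 0.371 0.018]
white (278.8, 281.0, 14.6, 17.8) [0.437 0.244 0.018]
white (288.8, 151.5, 4.8, 8.1) [ 0.475 -0.184  0.018]
white (209.3, 115.9, 4.0, 9.1) [ 0.758 -0.321  0.018]
brass (283.9, 225.3, 18.5, 21.7) [0.449 0.09  0.012]
brass (323.7, 211.7, 22.8, 28.0) [0.359 0.028 0.012]
brass (215.7, 173.1, 18.4, 20.4) [ 0.66  -0.057  0.012]
brass (231.8, 80.1, 18.7, 36.0) [ 0.75  -0.587  0.012]
red (210.0, 218.1, 21.9, 30.7) [0.616 0.131 0.046]
green (228.6, 155.6, 11.3, 16.7) [ 0.632 -0.098  0.046]
green (226.7, 74.2, 4.4, 10.8) [ 0.762 -0.564  0.046]
black (216.8, 181.1, 15.4, 20.6) [ 0.644 -0.017  0.022]
black (297.9, 174.6, 6.9, 12.8) [ 0.437 -0.084  0.022]
black (214.9, 163.9, 14.5, 15.9) [ 0.669 -0.083  0.022]
black (307.3, 139.2, 3.4, 12.3) [ 0.427 -0.249  0.022]
```

View pics/c.png

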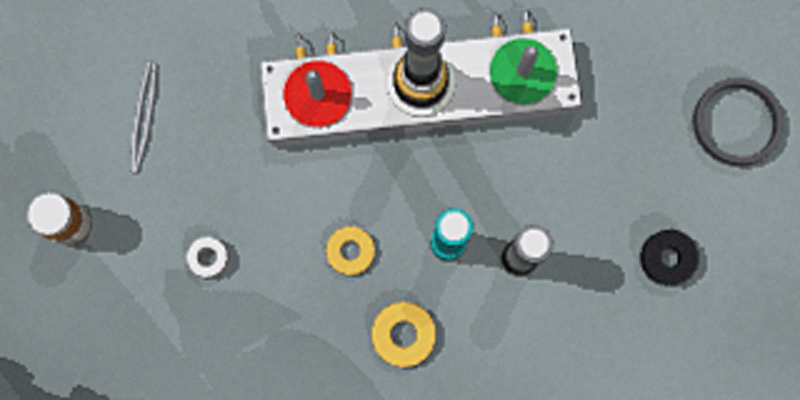

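View pics/d.png

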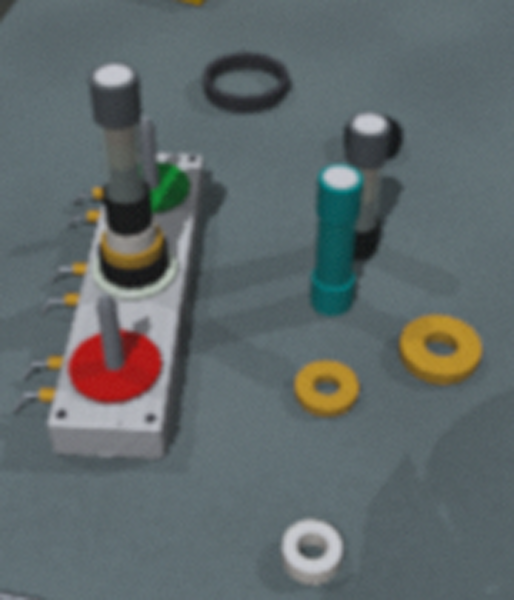

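```bash
python3 - <<'E'
from h import *
import station
print([k for k in dir(station) if not k.startswith('_')], getattr(station,'hold_point_z',None))
for nm,p,z in [('collar',(357.2,232.5),.011),('disc',(229.9,229.9),.006),('spacer',(172.2,232.3),.009),('cart',(303.3,226.9),.145),('teal',(271.2,220.1),.145),('green',(298.9,158.1),.043),('red',(216.6,167.1),.043),('fin',(259.6,140.1),.243)]: print(nm,ray('top',p,z).round(4))
print('side cart',ray('side',(299,134),.145),ray('side',(210,117),.243))
im=cv2.imread('pics/top0.png')[140:175,200:320]
cv2.imwrite('pics/e.png',cv2.resize(im,(800,233),interpolation=cv2.INTER_CUBIC))
E
```

```text
['Unreachable', 'camera_model', 'get_state', 'grab_frame', 'hold_point_z', 'job_done'] 0.0188
collar [ 0.4512 -0.2696  0.011 ]
disc [0.4496 0.0836 0.006 ]
spacer [0.4383 0.2423 0.009 ]
cart [ 0.446  -0.1038  0.145 ]
teal [ 0.4608 -0.0239  0.145 ]
green [ 0.6511 -0.1027  0.043 ]
red [0.6185 0.125  0.043 ]
fin [0.6351 0.0113 0.243 ]
side cart [ 0.44482384 -0.09691901  0.145     ] [0.6308875  0.01639736 0.243     ]
```

View pics/e.png

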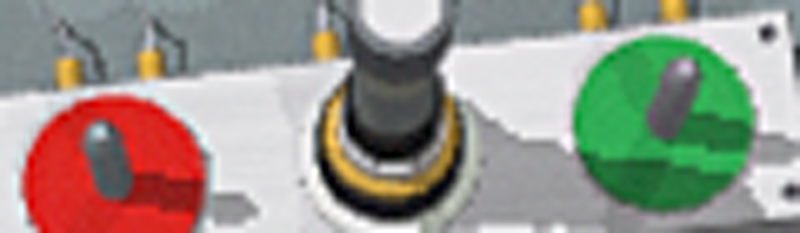

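Call:
apply_moves(
  steps=[
    {"translation": [0.07, -0.1, 0.02], "rotation": [0, 0, -0.1]},
    {"translation": [0.14, -0.2, 0.04], "rotation": [0, 0, -0.2]},
    {"translation": [0.21, -0.3, 0.06], "rotation": [0, 0, -0.3]},
    {"translation": [0.28, -0.4, 0.08], "rotation": [0, 0, -0.4]},
    {"translation": [0.35, -0.5, 0.1], "rotation": [0, 0, -0.5]},
    {"translation": [0.42, -0.6, 0.12], "rotation": [0, 0, -0.6]},
    {"translation": [0.49, -0.7, 0.12], "rotation": [0, 0, -0.7]},
    {"translation": [0.56, -0.8, 0.12], "rotation": [0, 0, -0.8]},
    {"translation": [0.64, -0.9, 0.12], "rotation": [0, 0, -0.95]},
    {"translation": [0.7, -1, 0.12], "rotation": [0, 0, -0.95]},
  ],
  jaw=-1,
  newtons=20,
)

```text
t: 0.93
eef_pos: [0.4608, 0.3604, 0.2563]
ee_rot: [3.141, -0.0, -0.938]
force: [0.5, 0.1, -0.1]
width: 0.0876
gripper_force: 0.0
```

Call:
apply_moves(
  steps=[
    {"translation": [0, -0.1, 0], "rotation": [0, 0, -0.1]},
    {"translation": [0, -0.2, 0], "rotation": [0, 0, -0.2]},
    {"translation": [0, -0.3, 0], "rotation": [0, 0, -0.3]},
    {"translation": [0, -0.4, 0], "rotation": [0, 0, -0.4]},
    {"translation": [0, -0.5, 0], "rotation": [0, 0, -0.5]},
    {"translation": [0, -0.6, 0], "rotation": [0, 0, -0.6]},
    {"translation": [0, -0.7, 0], "rotation": [0, 0, -0.7]},
    {"translation": [0, -0.8, 0], "rotation": [0, 0, -0.8]},
    {"translation": [0, -0.9, 0], "rotation": [0, 0, -0.95]},
    {"translation": [0, -1, 0], "rotation": [0, 0, -0.95]},
  ],
)

```text
t: 1.77
eef_pos: [0.4595, 0.1106, 0.2564]
ee_rot: [3.141, -0.0, -1.435]
force: [0.6, 0.1, -0.1]
width: 0.0875
gripper_force: 0.0
```

Call:
apply_moves(
  steps=[
    {"translation": [0, -0.1, 0], "rotation": [0, 0, 0]},
    {"translation": [0, -0.2, 0], "rotation": [0, 0, 0]},
    {"translation": [0, -0.3, 0], "rotation": [0, 0, 0]},
    {"translation": [0, -0.4, 0], "rotation": [0, 0, 0]},
    {"translation": [0, -0.5, 0], "rotation": [0, 0, 0]},
    {"translation": [0, -0.6, 0], "rotation": [0, 0, 0]},
    {"translation": [0, -0.7, 0], "rotation": [0, 0, 0]},
    {"translation": [0, -0.8, 0], "rotation": [0, 0, 0]},
    {"translation": [0, -0.9, 0], "rotation": [0, 0, 0]},
    {"translation": [0, -1, 0], "rotation": [0, 0, 0]},
  ],
)

```text
t: 2.6
eef_pos: [0.4595, -0.1393, 0.2564]
ee_rot: [3.141, 0.0, -1.431]
force: [0.1, 0.4, -0.5]
width: 0.088
gripper_force: 0.0
```

Call:
apply_moves(
  steps=[
    {"translation": [0, -0.1, 0], "rotation": [0, 0, 0]},
    {"translation": [-0.01, -0.2, 0], "rotation": [0, 0, 0]},
    {"translation": [-0.02, -0.3, 0], "rotation": [0, 0, 0]},
    {"translation": [-0.034, -0.42, -0.1], "rotation": [0, 0, 0]},
    {"translation": [-0.034, -0.523, -0.22], "rotation": [0, 0, 0]},
    {"translation": [-0.034, -0.523, -0.35], "rotation": [0, 0, 0]},
    {"translation": [-0.034, -0.523, -0.5], "rotation": [0, 0, 0]},
    {"translation": [-0.034, -0.523, -0.65], "rotation": [0, 0, 0]},
    {"translation": [-0.034, -0.523, -0.75], "rotation": [0, 0, 0]},
    {"translation": [-0.034, -0.523, -0.8], "rotation": [0, 0, 0]},
  ],
)

```text
t: 3.43
eef_pos: [0.4487, -0.2684, 0.0527]
ee_rot: [3.136, 0.002, -1.432]
force: [-0.2, -0.0, 0.8]
width: 0.0876
gripper_force: 0.0
```

```bash
python3 - <<'E'
from h import *
a=grab_frame('top')[180:280,300:430]; b=grab_frame('side')[80:230,240:400]
cv2.imwrite('pics/f.png',np.hstack([cv2.resize(a,(400,308)),cv2.resize(b,(329,308))]))
E
```

```text
(no output)
```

View pics/f.png

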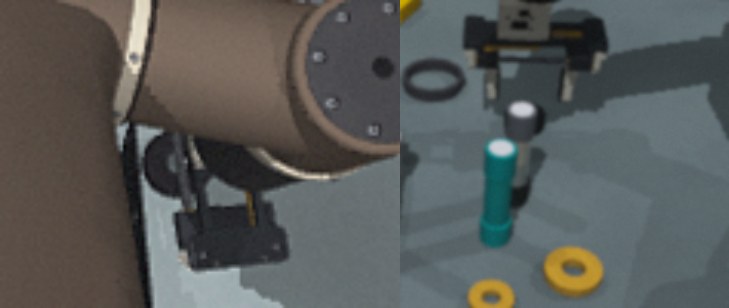

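The side view shows the fingers over the collar, with the arm hiding it from above. I'll go down and grip.

Call:
apply_moves(
  steps=[
    {"translation": [0, 0, -0.03], "rotation": [0, 0, 0]},
    {"translation": [0, 0, -0.06], "rotation": [0, 0, 0]},
    {"translation": [0, 0, -0.09], "rotation": [0, 0, 0]},
    {"translation": [0, 0, -0.12], "rotation": [0, 0, 0]},
    {"translation": [0, 0, -0.145], "rotation": [0, 0, 0]},
    {"translation": [0, 0, -0.165], "rotation": [0, 0, 0]},
    {"translation": [0, 0, -0.165], "rotation": [0, 0, 0]},
    {"translation": [0, 0, -0.165], "rotation": [0, 0, 0]},
    {"translation": [0, 0, -0.165], "rotation": [0, 0, 0]},
    {"translation": [0, 0, -0.165], "rotation": [0, 0, 0]},
  ],
)

```text
t: 4.37
eef_pos: [0.4518, -0.2689, 0.0157]
ee_rot: [-3.141, -0.0, -1.43]
force: [0.5, -0.1, 0.8]
width: 0.0876
gripper_force: 0.0
```

Call:
apply_moves(
  steps=[
    {"translation": [0, 0, 0], "rotation": [0, 0, 0]},
    {"translation": [0, 0, 0], "rotation": [0, 0, 0]},
    {"translation": [0, 0, 0], "rotation": [0, 0, 0]},
    {"translation": [0, 0, 0], "rotation": [0, 0, 0]},
    {"translation": [0, 0, 0], "rotation": [0, 0, 0]},
    {"translation": [0, 0, 0], "rotation": [0, 0, 0]},
    {"translation": [0, 0, 0], "rotation": [0, 0, 0]},
    {"translation": [0, 0, 0], "rotation": [0, 0, 0]},
    {"translation": [0, 0, 0], "rotation": [0, 0, 0]},
    {"translation": [0, 0, 0], "rotation": [0, 0, 0]},
  ],
  jaw=1,
  newtons=20,
)

```text
t: 5.2
eef_pos: [0.4515, -0.2689, 0.0154]
ee_rot: [-3.142, -0.0, -1.431]
force: [-0.2, 0.8, 1.6]
width: 0.0614
gripper_force: 20.0
```

Call:
apply_moves(
  steps=[
    {"translation": [0, 0, 0.04], "rotation": [0, 0, 0]},
    {"translation": [0, 0, 0.1], "rotation": [0, 0, 0]},
    {"translation": [0, 0, 0.2], "rotation": [0, 0, 0]},
    {"translation": [0, 0, 0.3], "rotation": [0, 0, 0]},
    {"translation": [0, 0, 0.42], "rotation": [0, 0, 0]},
    {"translation": [0, 0, 0.54], "rotation": [0, 0, 0]},
    {"translation": [0, 0, 0.66], "rotation": [0, 0, 0]},
    {"translation": [0, 0, 0.76], "rotation": [0, 0, 0]},
    {"translation": [0, 0, 0.8], "rotation": [0, 0, 0]},
    {"translation": [0, 0, 0.82], "rotation": [0, 0, 0]},
  ],
)

```text
t: 6.03
eef_pos: [0.4521, -0.269, 0.2228]
ee_rot: [-3.138, -0.001, -1.43]
force: [0.2, 0.0, -1.0]
width: 0.0612
gripper_force: 20.0
```

Call:
apply_moves(
  steps=[
    {"translation": [0.05, 0.04, 0], "rotation": [0, 0, 0]},
    {"translation": [0.14, 0.12, 0], "rotation": [0, 0, 0]},
    {"translation": [0.24, 0.2, 0], "rotation": [0, 0, 0]},
    {"translation": [0.34, 0.28, 0], "rotation": [0, 0, 0]},
    {"translation": [0.46, 0.38, 0], "rotation": [0, 0, 0]},
    {"translation": [0.58, 0.48, 0], "rotation": [0, 0, 0]},
    {"translation": [0.68, 0.57, 0], "rotation": [0, 0, 0]},
    {"translation": [0.75, 0.63, 0], "rotation": [0, 0, 0]},
    {"translation": [0.798, 0.668, 0], "rotation": [0, 0, 0]},
    {"translation": [0.798, 0.668, 0], "rotation": [0, 0, 0]},
  ],
)

```text
t: 6.87
eef_pos: [0.6523, -0.0996, 0.2176]
ee_rot: [3.138, 0.0, -1.429]
force: [-0.3, -0.5, -0.6]
width: 0.0618
gripper_force: 20.0
```

Call:
apply_moves(
  steps=[
    {"translation": [0, 0, -0.05], "rotation": [0, 0, 0]},
    {"translation": [0, 0, -0.1], "rotation": [0, 0, 0]},
    {"translation": [0, 0, -0.15], "rotation": [0, 0, 0]},
    {"translation": [0, 0, -0.2], "rotation": [0, 0, 0]},
    {"translation": [0, 0, -0.24], "rotation": [0, 0, 0]},
    {"translation": [0, 0, -0.26], "rotation": [0, 0, 0]},
    {"translation": [0, 0, -0.26], "rotation": [0, 0, 0]},
    {"translation": [0, 0, -0.26], "rotation": [0, 0, 0]},
    {"translation": [0, 0, -0.26], "rotation": [0, 0, 0]},
    {"translation": [0, 0, -0.26], "rotation": [0, 0, 0]},
  ],
)

```text
t: 7.7
eef_pos: [0.6514, -0.1019, 0.1562]
ee_rot: [-3.14, -0.0, -1.431]
force: [-0.5, 0.6, 0.1]
width: 0.0615
gripper_force: 20.0
```

```bash
python3 - <<'E'
from h import *
a=grab_frame('top')[110:210,240:360]; b=grab_frame('side')[80:230,160:300]
cv2.imwrite('pics/g.png',np.hstack([cv2.resize(a,(420,350),interpolation=2),cv2.resize(b,(327,350),interpolation=2)]))
E
```

```text
(no output)
```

View pics/g.png

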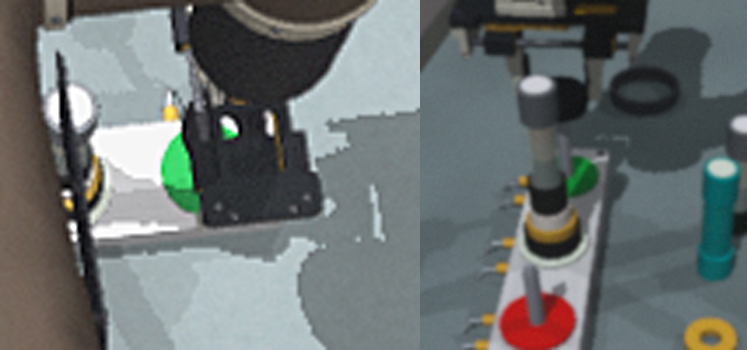

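Call:
apply_moves(
  steps=[
    {"translation": [0, 0, -0.02], "rotation": [0, 0, 0]},
    {"translation": [0, 0, -0.04], "rotation": [0, 0, 0]},
    {"translation": [0, 0, -0.06], "rotation": [0, 0, 0]},
    {"translation": [0, 0, -0.08], "rotation": [0, 0, 0]},
    {"translation": [0, 0, -0.1], "rotation": [0, 0, 0]},
    {"translation": [0, 0, -0.12], "rotation": [0, 0, 0]},
    {"translation": [0, 0, -0.14], "rotation": [0, 0, 0]},
    {"translation": [0, 0, -0.16], "rotation": [0, 0, 0]},
    {"translation": [0, 0, -0.17], "rotation": [0, 0, 0]},
    {"translation": [0, 0, -0.17], "rotation": [0, 0, 0]},
  ],
)

```text
t: 8.63
eef_pos: [0.6505, -0.1019, 0.1119]
ee_rot: [3.14, 0.0, -1.431]
force: [-0.0, -0.6, -1.7]
width: 0.0613
gripper_force: 20.0
```

Call:
apply_moves(
  steps=[
    {"translation": [0, 0, -0.03], "rotation": [0, 0, 0]},
    {"translation": [0, 0, -0.05], "rotation": [0, 0, 0]},
    {"translation": [0, 0, -0.07], "rotation": [0, 0, 0]},
    {"translation": [0, 0, -0.09], "rotation": [0, 0, 0]},
    {"translation": [0, 0, -0.11], "rotation": [0, 0, 0]},
    {"translation": [0, 0, -0.13], "rotation": [0, 0, 0]},
    {"translation": [0, 0, -0.15], "rotation": [0, 0, 0]},
    {"translation": [0, 0, -0.17], "rotation": [0, 0, 0]},
    {"translation": [0, 0, -0.18], "rotation": [0, 0, 0]},
    {"translation": [0, 0, -0.18], "rotation": [0, 0, 0]},
  ],
)

```text
t: 9.47
eef_pos: [0.6505, -0.1019, 0.0669]
ee_rot: [3.14, 0.0, -1.431]
force: [-0.2, -0.2, -0.4]
width: 0.0614
gripper_force: 20.0
```

Call:
apply_moves(
  steps=[
    {"translation": [0, 0, 0], "rotation": [0, 0, 0]},
    {"translation": [0, 0, 0], "rotation": [0, 0, 0]},
    {"translation": [0, 0, 0], "rotation": [0, 0, 0]},
    {"translation": [0, 0, 0], "rotation": [0, 0, 0]},
    {"translation": [0, 0, 0], "rotation": [0, 0, 0]},
    {"translation": [0, 0, 0], "rotation": [0, 0, 0]},
    {"translation": [0, 0, 0], "rotation": [0, 0, 0]},
    {"translation": [0, 0, 0], "rotation": [0, 0, 0]},
    {"translation": [0, 0, 0], "rotation": [0, 0, 0]},
    {"translation": [0, 0, 0], "rotation": [0, 0, 0]},
  ],
  jaw=-1,
)

```text
t: 10.3
eef_pos: [0.651, -0.1019, 0.0678]
ee_rot: [-3.142, -0.0, -1.431]
force: [0.1, -0.4, -0.4]
width: 0.0874
gripper_force: 0.0
```

Call:
apply_moves(
  steps=[
    {"translation": [0, 0, 0.05], "rotation": [0, 0, 0]},
    {"translation": [0, 0, 0.12], "rotation": [0, 0, 0]},
    {"translation": [0, 0, 0.2], "rotation": [0, 0, 0]},
    {"translation": [0, 0, 0.28], "rotation": [0, 0, 0]},
    {"translation": [0, 0, 0.36], "rotation": [0, 0, 0]},
    {"translation": [0, 0, 0.44], "rotation": [0, 0, 0]},
    {"translation": [0, 0, 0.52], "rotation": [0, 0, 0]},
    {"translation": [0, 0, 0.6], "rotation": [0, 0, 0]},
    {"translation": [0, 0, 0.64], "rotation": [0, 0, 0]},
    {"translation": [0, 0, 0.66], "rotation": [0, 0, 0]},
  ],
)

```text
t: 11.13
eef_pos: [0.6517, -0.1019, 0.2356]
ee_rot: [-3.138, -0.0, -1.43]
force: [1.0, 0.7, -0.4]
width: 0.0877
gripper_force: 0.0
```

Call:
apply_moves(
  steps=[
    {"translation": [-0.08, 0, 0], "rotation": [0, 0, 0]},
    {"translation": [-0.2, 0, 0], "rotation": [0, 0, 0]},
    {"translation": [-0.33, 0, 0], "rotation": [0, 0, 0]},
    {"translation": [-0.47, 0, 0], "rotation": [0, 0, 0]},
    {"translation": [-0.6, 0.03, 0], "rotation": [0, 0, 0]},
    {"translation": [-0.72, 0.13, 0], "rotation": [0, 0, 0]},
    {"translation": [-0.8, 0.28, 0], "rotation": [0, 0, 0]},
    {"translation": [-0.806, 0.43, 0], "rotation": [0, 0, 0]},
    {"translation": [-0.806, 0.58, 0], "rotation": [0, 0, 0]},
    {"translation": [-0.806, 0.7, 0], "rotation": [0, 0, 0]},
  ],
)

```text
t: 11.97
eef_pos: [0.4484, 0.0749, 0.2329]
ee_rot: [-3.141, 0.001, -1.43]
force: [1.1, 0.5, 0.4]
width: 0.0876
gripper_force: 0.0
```

Call:
apply_moves(
  steps=[
    {"translation": [0, 0.042, 0], "rotation": [0, 0, 0]},
    {"translation": [0, 0.042, -0.08], "rotation": [0, 0, 0]},
    {"translation": [0, 0.042, -0.2], "rotation": [0, 0, 0]},
    {"translation": [0, 0.042, -0.32], "rotation": [0, 0, 0]},
    {"translation": [0, 0.042, -0.44], "rotation": [0, 0, 0]},
    {"translation": [0, 0.042, -0.54], "rotation": [0, 0, 0]},
    {"translation": [0, 0.042, -0.62], "rotation": [0, 0, 0]},
    {"translation": [0, 0.042, -0.68], "rotation": [0, 0, 0]},
    {"translation": [0, 0.042, -0.7], "rotation": [0, 0, 0]},
    {"translation": [0, 0.042, -0.7], "rotation": [0, 0, 0]},
  ],
)

```text
t: 12.8
eef_pos: [0.4484, 0.0827, 0.0564]
ee_rot: [3.138, -0.002, -1.431]
force: [1.3, 0.1, 0.0]
width: 0.0879
gripper_force: 0.0
```

```bash
python3 - <<'E'
from h import *
a=grab_frame('top')[120:220,250:370]; b=grab_frame('side')[90:290,170:350]
cv2.imwrite('pics/i.png',np.hstack([cv2.resize(a,(360,300),interpolation=2),cv2.resize(b,(430,478),interpolation=2)[:300]*0+cv2.resize(b,(430,478),interpolation=2)[:300]]) if 0 else np.hstack([cv2.resize(a,(360,300),interpolation=2),cv2.resize(b,(270,300),interpolation=2)]))
print(get_state()['eef_pos'])
E
```

```text
[0.44971211 0.08359888 0.05822492]
```

View pics/i.png

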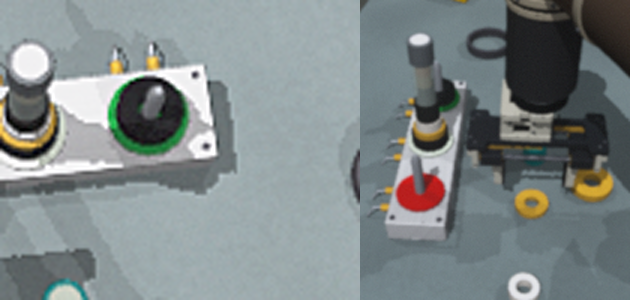

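Call:
apply_moves(
  steps=[
    {"translation": [0, 0, -0.03], "rotation": [0, 0, 0]},
    {"translation": [0, 0, -0.06], "rotation": [0, 0, 0]},
    {"translation": [0, 0, -0.1], "rotation": [0, 0, 0]},
    {"translation": [0, 0, -0.14], "rotation": [0, 0, 0]},
    {"translation": [0, 0, -0.17], "rotation": [0, 0, 0]},
    {"translation": [0, 0, -0.19], "rotation": [0, 0, 0]},
    {"translation": [0, 0, -0.205], "rotation": [0, 0, 0]},
    {"translation": [0, 0, -0.21], "rotation": [0, 0, 0]},
    {"translation": [0, 0, -0.21], "rotation": [0, 0, 0]},
    {"translation": [0, 0, -0.21], "rotation": [0, 0, 0]},
  ],
)

```text
t: 13.73
eef_pos: [0.4497, 0.0838, 0.0055]
ee_rot: [-3.141, 0.0, -1.431]
force: [-0.4, 0.2, 0.1]
width: 0.0874
gripper_force: 0.0
```

Call:
apply_moves(
  steps=[
    {"translation": [0, 0, 0], "rotation": [0, 0, 0]},
    {"translation": [0, 0, 0], "rotation": [0, 0, 0]},
    {"translation": [0, 0, 0], "rotation": [0, 0, 0]},
    {"translation": [0, 0, 0], "rotation": [0, 0, 0]},
    {"translation": [0, 0, 0], "rotation": [0, 0, 0]},
    {"translation": [0, 0, 0], "rotation": [0, 0, 0]},
    {"translation": [0, 0, 0], "rotation": [0, 0, 0]},
    {"translation": [0, 0, 0], "rotation": [0, 0, 0]},
    {"translation": [0, 0, 0], "rotation": [0, 0, 0]},
    {"translation": [0, 0, 0], "rotation": [0, 0, 0]},
  ],
  jaw=1,
  newtons=20,
)

```text
t: 14.57
eef_pos: [0.4495, 0.0836, 0.0054]
ee_rot: [-3.142, 0.0, -1.431]
force: [-1.1, 0.3, 1.4]
width: 0.0526
gripper_force: 20.0
```

Call:
apply_moves(
  steps=[
    {"translation": [0, 0, 0.04], "rotation": [0, 0, 0]},
    {"translation": [0, 0, 0.1], "rotation": [0, 0, 0]},
    {"translation": [0, 0, 0.2], "rotation": [0, 0, 0]},
    {"translation": [0, 0, 0.3], "rotation": [0, 0, 0]},
    {"translation": [0, 0, 0.42], "rotation": [0, 0, 0]},
    {"translation": [0, 0, 0.54], "rotation": [0, 0, 0]},
    {"translation": [0, 0, 0.66], "rotation": [0, 0, 0]},
    {"translation": [0, 0, 0.78], "rotation": [0, 0, 0]},
    {"translation": [0, 0, 0.84], "rotation": [0, 0, 0]},
    {"translation": [0, 0, 0.86], "rotation": [0, 0, 0]},
  ],
)

```text
t: 15.4
eef_pos: [0.4505, 0.0842, 0.2232]
ee_rot: [-3.137, 0.002, -1.43]
force: [0.2, 0.7, -2.0]
width: 0.0525
gripper_force: 20.0
```

Call:
apply_moves(
  steps=[
    {"translation": [0, -0.04, 0], "rotation": [0, 0, 0]},
    {"translation": [0, -0.12, 0], "rotation": [0, 0, 0]},
    {"translation": [0, -0.22, 0], "rotation": [0, 0, 0]},
    {"translation": [0, -0.34, 0], "rotation": [0, 0, 0]},
    {"translation": [0, -0.46, 0], "rotation": [0, 0, 0]},
    {"translation": [0, -0.57, 0], "rotation": [0, 0, 0]},
    {"translation": [0, -0.66, 0], "rotation": [0, 0, 0]},
    {"translation": [0.05, -0.72, 0], "rotation": [0, 0, 0]},
    {"translation": [0.14, -0.742, 0], "rotation": [0, 0, 0]},
    {"translation": [0.25, -0.742, 0], "rotation": [0, 0, 0]},
  ],
)

```text
t: 16.23
eef_pos: [0.5105, -0.1039, 0.2186]
ee_rot: [3.139, 0.001, -1.433]
force: [-0.6, 0.4, -0.3]
width: 0.0526
gripper_force: 20.0
```

Call:
apply_moves(
  steps=[
    {"translation": [0.1, 0, 0], "rotation": [0, 0, 0]},
    {"translation": [0.2, 0, 0], "rotation": [0, 0, 0]},
    {"translation": [0.3, 0, 0], "rotation": [0, 0, 0]},
    {"translation": [0.4, 0, 0], "rotation": [0, 0, 0]},
    {"translation": [0.48, 0, 0], "rotation": [0, 0, 0]},
    {"translation": [0.54, 0, 0], "rotation": [0, 0, 0]},
    {"translation": [0.556, 0, -0.06], "rotation": [0, 0, 0]},
    {"translation": [0.556, 0, -0.14], "rotation": [0, 0, 0]},
    {"translation": [0.556, 0, -0.22], "rotation": [0, 0, 0]},
    {"translation": [0.556, 0, -0.26], "rotation": [0, 0, 0]},
  ],
)

```text
t: 17.07
eef_pos: [0.6483, -0.1023, 0.15]
ee_rot: [3.135, 0.001, -1.432]
force: [-0.8, 0.3, -1.6]
width: 0.0524
gripper_force: 20.0
```

Call:
apply_moves(
  steps=[
    {"translation": [0, 0, -0.02], "rotation": [0, 0, 0]},
    {"translation": [0, 0, -0.045], "rotation": [0, 0, 0]},
    {"translation": [0, 0, -0.07], "rotation": [0, 0, 0]},
    {"translation": [0, 0, -0.095], "rotation": [0, 0, 0]},
    {"translation": [0, 0, -0.12], "rotation": [0, 0, 0]},
    {"translation": [0, 0, -0.145], "rotation": [0, 0, 0]},
    {"translation": [0, 0, -0.17], "rotation": [0, 0, 0]},
    {"translation": [0, 0, -0.19], "rotation": [0, 0, 0]},
    {"translation": [0, 0, -0.2], "rotation": [0, 0, 0]},
    {"translation": [0, 0, -0.2], "rotation": [0, 0, 0]},
  ],
)

```text
t: 17.9
eef_pos: [0.6506, -0.1019, 0.1045]
ee_rot: [3.14, 0.0, -1.431]
force: [-0.3, -0.9, -1.7]
width: 0.0522
gripper_force: 20.0
```

Call:
apply_moves(
  steps=[
    {"translation": [0, 0, -0.02], "rotation": [0, 0, 0]},
    {"translation": [0, 0, -0.04], "rotation": [0, 0, 0]},
    {"translation": [0, 0, -0.06], "rotation": [0, 0, 0]},
    {"translation": [0, 0, -0.08], "rotation": [0, 0, 0]},
    {"translation": [0, 0, -0.095], "rotation": [0, 0, 0]},
    {"translation": [0, 0, -0.105], "rotation": [0, 0, 0]},
    {"translation": [0, 0, -0.115], "rotation": [0, 0, 0]},
    {"translation": [0, 0, -0.115], "rotation": [0, 0, 0]},
    {"translation": [0, 0, -0.115], "rotation": [0, 0, 0]},
    {"translation": [0, 0, -0.115], "rotation": [0, 0, 0]},
  ],
)

```text
t: 18.73
eef_pos: [0.6511, -0.1019, 0.0768]
ee_rot: [-3.141, -0.0, -1.431]
force: [-0.5, -0.0, -0.8]
width: 0.0522
gripper_force: 20.0
```

Call:
apply_moves(
  steps=[
    {"translation": [0, 0, 0], "rotation": [0, 0, 0]},
    {"translation": [0, 0, 0], "rotation": [0, 0, 0]},
    {"translation": [0, 0, 0], "rotation": [0, 0, 0]},
    {"translation": [0, 0, 0], "rotation": [0, 0, 0]},
    {"translation": [0, 0, 0], "rotation": [0, 0, 0]},
    {"translation": [0, 0, 0], "rotation": [0, 0, 0]},
    {"translation": [0, 0, 0], "rotation": [0, 0, 0]},
    {"translation": [0, 0, 0], "rotation": [0, 0, 0]},
    {"translation": [0, 0, 0], "rotation": [0, 0, 0]},
    {"translation": [0, 0, 0], "rotation": [0, 0, 0]},
  ],
  jaw=-1,
)

```text
t: 19.57
eef_pos: [0.6509, -0.1019, 0.0765]
ee_rot: [3.142, -0.0, -1.431]
force: [-0.6, 0.1, -0.1]
width: 0.0876
gripper_force: 0.0
```

Call:
apply_moves(
  steps=[
    {"translation": [0, 0, 0.05], "rotation": [0, 0, 0]},
    {"translation": [0, 0, 0.12], "rotation": [0, 0, 0]},
    {"translation": [0, 0, 0.2], "rotation": [0, 0, 0]},
    {"translation": [0, 0, 0.28], "rotation": [0, 0, 0]},
    {"translation": [0, 0, 0.36], "rotation": [0, 0, 0]},
    {"translation": [0, 0, 0.44], "rotation": [0, 0, 0]},
    {"translation": [0, 0, 0.52], "rotation": [0, 0, 0]},
    {"translation": [0, 0, 0.6], "rotation": [0, 0, 0]},
    {"translation": [0, 0, 0.63], "rotation": [0, 0, 0]},
    {"translation": [0, 0, 0.64], "rotation": [0, 0, 0]},
  ],
)

```text
t: 20.4
eef_pos: [0.6518, -0.1019, 0.2394]
ee_rot: [-3.138, -0.0, -1.431]
force: [-0.7, 0.9, 0.6]
width: 0.0873
gripper_force: 0.0
```

Call:
apply_moves(
  steps=[
    {"translation": [-0.08, 0, 0], "rotation": [0, 0, 0]},
    {"translation": [-0.2, 0, 0], "rotation": [0, 0, 0]},
    {"translation": [-0.33, 0, 0], "rotation": [0, 0, 0]},
    {"translation": [-0.47, 0, 0], "rotation": [0, 0, 0]},
    {"translation": [-0.6, 0.03, 0], "rotation": [0, 0, 0]},
    {"translation": [-0.72, 0.13, 0], "rotation": [0, 0, 0]},
    {"translation": [-0.8, 0.28, 0], "rotation": [0, 0, 0]},
    {"translation": [-0.84, 0.43, 0], "rotation": [0, 0, 0]},
    {"translation": [-0.852, 0.58, 0], "rotation": [0, 0, 0]},
    {"translation": [-0.852, 0.72, 0], "rotation": [0, 0, 0]},
  ],
)

```text
t: 21.23
eef_pos: [0.4362, 0.0794, 0.2366]
ee_rot: [-3.141, 0.001, -1.431]
force: [1.3, -0.8, -0.8]
width: 0.0875
gripper_force: 0.0
```

Call:
apply_moves(
  steps=[
    {"translation": [0, 0.12, 0], "rotation": [0, 0, 0]},
    {"translation": [0, 0.26, 0], "rotation": [0, 0, 0]},
    {"translation": [0, 0.4, 0], "rotation": [0, 0, 0]},
    {"translation": [0, 0.52, -0.04], "rotation": [0, 0, 0]},
    {"translation": [0, 0.62, -0.14], "rotation": [0, 0, 0]},
    {"translation": [0, 0.656, -0.28], "rotation": [0, 0, 0]},
    {"translation": [0, 0.656, -0.42], "rotation": [0, 0, 0]},
    {"translation": [0, 0.656, -0.56], "rotation": [0, 0, 0]},
    {"translation": [0, 0.656, -0.66], "rotation": [0, 0, 0]},
    {"translation": [0, 0.656, -0.7], "rotation": [0, 0, 0]},
  ],
)

```text
t: 22.07
eef_pos: [0.4356, 0.2399, 0.0574]
ee_rot: [3.136, -0.004, -1.431]
force: [-0.9, -0.6, 0.5]
width: 0.0874
gripper_force: 0.0
```

```bash
python3 - <<'E'
from h import *
a=grab_frame('top'); b=grab_frame('side')
cv2.imwrite('pics/j.png',np.hstack([cv2.resize(a[120:220,250:370],(360,300),interpolation=2),cv2.resize(b[140:340,180:380],(300,300),interpolation=2)]))
for _ in range(2):print(get_state()['eef_pos']); grab_frame('top')
E
```

```text
[0.43684653 0.24083942 0.05969242]
[0.43788013 0.24183038 0.06140311]
```

View pics/j.png

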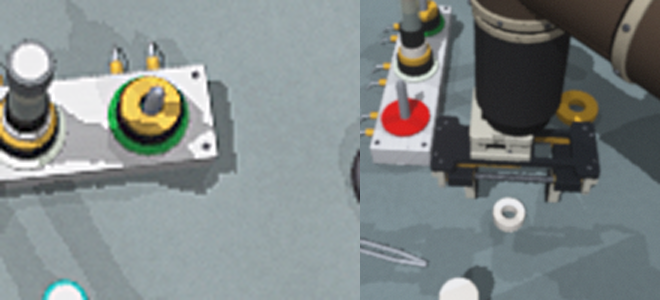

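Call:
apply_moves(
  steps=[
    {"translation": [0, 0, -0.03], "rotation": [0, 0, 0]},
    {"translation": [0, 0, -0.06], "rotation": [0, 0, 0]},
    {"translation": [0, 0, -0.1], "rotation": [0, 0, 0]},
    {"translation": [0, 0, -0.14], "rotation": [0, 0, 0]},
    {"translation": [0, 0, -0.17], "rotation": [0, 0, 0]},
    {"translation": [0, 0, -0.19], "rotation": [0, 0, 0]},
    {"translation": [0, 0, -0.205], "rotation": [0, 0, 0]},
    {"translation": [0, 0, -0.212], "rotation": [0, 0, 0]},
    {"translation": [0, 0, -0.212], "rotation": [0, 0, 0]},
    {"translation": [0, 0, -0.212], "rotation": [0, 0, 0]},
  ],
)

```text
t: 23.1
eef_pos: [0.4381, 0.2423, 0.0088]
ee_rot: [-3.141, 0.0, -1.431]
force: [1.0, -0.4, -0.2]
width: 0.088
gripper_force: 0.0
```

Call:
apply_moves(
  steps=[
    {"translation": [0, 0, 0], "rotation": [0, 0, 0]},
    {"translation": [0, 0, 0], "rotation": [0, 0, 0]},
    {"translation": [0, 0, 0], "rotation": [0, 0, 0]},
    {"translation": [0, 0, 0], "rotation": [0, 0, 0]},
    {"translation": [0, 0, 0], "rotation": [0, 0, 0]},
    {"translation": [0, 0, 0], "rotation": [0, 0, 0]},
    {"translation": [0, 0, 0], "rotation": [0, 0, 0]},
    {"translation": [0, 0, 0], "rotation": [0, 0, 0]},
    {"translation": [0, 0, 0], "rotation": [0, 0, 0]},
    {"translation": [0, 0, 0], "rotation": [0, 0, 0]},
  ],
  jaw=1,
  newtons=20,
)

```text
t: 23.93
eef_pos: [0.438, 0.2421, 0.0086]
ee_rot: [3.142, -0.0, -1.431]
force: [0.4, -0.1, 0.9]
width: 0.0433
gripper_force: 20.0
```

Call:
apply_moves(
  steps=[
    {"translation": [0, 0, 0.04], "rotation": [0, 0, 0]},
    {"translation": [0, 0, 0.1], "rotation": [0, 0, 0]},
    {"translation": [0, 0, 0.2], "rotation": [0, 0, 0]},
    {"translation": [0, 0, 0.3], "rotation": [0, 0, 0]},
    {"translation": [0, 0, 0.42], "rotation": [0, 0, 0]},
    {"translation": [0, 0, 0.54], "rotation": [0, 0, 0]},
    {"translation": [0, 0, 0.66], "rotation": [0, 0, 0]},
    {"translation": [0, 0, 0.78], "rotation": [0, 0, 0]},
    {"translation": [0, 0, 0.84], "rotation": [0, 0, 0]},
    {"translation": [0, 0, 0.86], "rotation": [0, 0, 0]},
  ],
)

```text
t: 24.77
eef_pos: [0.4389, 0.243, 0.2268]
ee_rot: [-3.137, 0.003, -1.43]
force: [0.9, -0.1, -0.9]
width: 0.043
gripper_force: 20.0
```

Call:
apply_moves(
  steps=[
    {"translation": [0, -0.04, 0], "rotation": [0, 0, 0]},
    {"translation": [0, -0.12, 0], "rotation": [0, 0, 0]},
    {"translation": [0, -0.22, 0], "rotation": [0, 0, 0]},
    {"translation": [0, -0.33, 0], "rotation": [0, 0, 0]},
    {"translation": [0, -0.44, 0], "rotation": [0, 0, 0]},
    {"translation": [0, -0.55, 0], "rotation": [0, 0, 0]},
    {"translation": [0, -0.66, 0], "rotation": [0, 0, 0]},
    {"translation": [0, -0.77, 0], "rotation": [0, 0, 0]},
    {"translation": [0, -0.88, 0], "rotation": [0, 0, 0]},
    {"translation": [0, -0.976, 0], "rotation": [0, 0, 0]},
  ],
)

```text
t: 25.6
eef_pos: [0.4365, -0.004, 0.222]
ee_rot: [3.139, -0.0, -1.431]
force: [0.4, 1.0, -0.1]
width: 0.043
gripper_force: 20.0
```

Call:
apply_moves(
  steps=[
    {"translation": [0, -0.1, 0], "rotation": [0, 0, 0]},
    {"translation": [0, -0.2, 0], "rotation": [0, 0, 0]},
    {"translation": [0, -0.3, 0], "rotation": [0, 0, 0]},
    {"translation": [0.06, -0.38, 0], "rotation": [0, 0, 0]},
    {"translation": [0.14, -0.4, 0], "rotation": [0, 0, 0]},
    {"translation": [0.26, -0.4, 0], "rotation": [0, 0, 0]},
    {"translation": [0.38, -0.4, 0], "rotation": [0, 0, 0]},
    {"translation": [0.5, -0.4, 0], "rotation": [0, 0, 0]},
    {"translation": [0.62, -0.4, 0], "rotation": [0, 0, 0]},
    {"translation": [0.73, -0.4, 0], "rotation": [0, 0, 0]},
  ],
)

```text
t: 26.43
eef_pos: [0.6208, -0.1024, 0.2211]
ee_rot: [3.138, 0.0, -1.431]
force: [0.7, -0.1, -0.4]
width: 0.0431
gripper_force: 20.0
```

Call:
apply_moves(
  steps=[
    {"translation": [0.08, 0, 0], "rotation": [0, 0, 0]},
    {"translation": [0.122, 0, 0], "rotation": [0, 0, 0]},
    {"translation": [0.122, 0, -0.05], "rotation": [0, 0, 0]},
    {"translation": [0.122, 0, -0.11], "rotation": [0, 0, 0]},
    {"translation": [0.122, 0, -0.17], "rotation": [0, 0, 0]},
    {"translation": [0.122, 0, -0.22], "rotation": [0, 0, 0]},
    {"translation": [0.122, 0, -0.25], "rotation": [0, 0, 0]},
    {"translation": [0.122, 0, -0.26], "rotation": [0, 0, 0]},
    {"translation": [0.122, 0, -0.26], "rotation": [0, 0, 0]},
    {"translation": [0.122, 0, -0.26], "rotation": [0, 0, 0]},
  ],
)

```text
t: 27.27
eef_pos: [0.651, -0.102, 0.1589]
ee_rot: [-3.141, -0.0, -1.431]
force: [0.4, -0.4, -0.8]
width: 0.0431
gripper_force: 20.0
```

Call:
apply_moves(
  steps=[
    {"translation": [0, 0, -0.025], "rotation": [0, 0, 0]},
    {"translation": [0, 0, -0.05], "rotation": [0, 0, 0]},
    {"translation": [0, 0, -0.08], "rotation": [0, 0, 0]},
    {"translation": [0, 0, -0.11], "rotation": [0, 0, 0]},
    {"translation": [0, 0, -0.14], "rotation": [0, 0, 0]},
    {"translation": [0, 0, -0.17], "rotation": [0, 0, 0]},
    {"translation": [0, 0, -0.2], "rotation": [0, 0, 0]},
    {"translation": [0, 0, -0.225], "rotation": [0, 0, 0]},
    {"translation": [0, 0, -0.24], "rotation": [0, 0, 0]},
    {"translation": [0, 0, -0.25], "rotation": [0, 0, 0]},
  ],
)

```text
t: 28.1
eef_pos: [0.6507, -0.1019, 0.0952]
ee_rot: [3.141, 0.0, -1.431]
force: [0.1, 0.0, -1.0]
width: 0.0431
gripper_force: 20.0
```

Call:
apply_moves(
  steps=[
    {"translation": [0, 0, -0.01], "rotation": [0, 0, 0]},
    {"translation": [0, 0, -0.02], "rotation": [0, 0, 0]},
    {"translation": [0, 0, -0.02], "rotation": [0, 0, 0]},
    {"translation": [0, 0, -0.02], "rotation": [0, 0, 0]},
    {"translation": [0, 0, -0.02], "rotation": [0, 0, 0]},
    {"translation": [0, 0, -0.02], "rotation": [0, 0, 0]},
    {"translation": [0, 0, -0.02], "rotation": [0, 0, 0]},
    {"translation": [0, 0, -0.02], "rotation": [0, 0, 0]},
    {"translation": [0, 0, -0.02], "rotation": [0, 0, 0]},
    {"translation": [0, 0, -0.02], "rotation": [0, 0, 0]},
  ],
)

```text
t: 28.93
eef_pos: [0.6509, -0.1019, 0.0911]
ee_rot: [-3.141, 0.0, -1.431]
force: [-0.9, -0.4, -1.0]
width: 0.0432
gripper_force: 20.0
```

Call:
apply_moves(
  steps=[
    {"translation": [0, 0, 0], "rotation": [0, 0, 0]},
    {"translation": [0, 0, 0], "rotation": [0, 0, 0]},
    {"translation": [0, 0, 0], "rotation": [0, 0, 0]},
    {"translation": [0, 0, 0], "rotation": [0, 0, 0]},
    {"translation": [0, 0, 0], "rotation": [0, 0, 0]},
    {"translation": [0, 0, 0], "rotation": [0, 0, 0]},
    {"translation": [0, 0, 0], "rotation": [0, 0, 0]},
    {"translation": [0, 0, 0], "rotation": [0, 0, 0]},
    {"translation": [0, 0, 0], "rotation": [0, 0, 0]},
    {"translation": [0, 0, 0], "rotation": [0, 0, 0]},
  ],
  jaw=-1,
)

```text
t: 29.77
eef_pos: [0.6509, -0.1019, 0.0911]
ee_rot: [3.142, 0.0, -1.431]
force: [-0.3, 0.1, 0.3]
width: 0.0875
gripper_force: 0.0
```

Call:
apply_moves(
  steps=[
    {"translation": [0, 0, 0.05], "rotation": [0, 0, 0]},
    {"translation": [0, 0, 0.12], "rotation": [0, 0, 0]},
    {"translation": [0, 0, 0.2], "rotation": [0, 0, 0]},
    {"translation": [0, 0, 0.28], "rotation": [0, 0, 0]},
    {"translation": [0, 0, 0.36], "rotation": [0, 0, 0]},
    {"translation": [0, 0, 0.44], "rotation": [0, 0, 0]},
    {"translation": [0, 0, 0.52], "rotation": [0, 0, 0]},
    {"translation": [0, 0, 0.6], "rotation": [0, 0, 0]},
    {"translation": [0, 0, 0.68], "rotation": [0, 0, 0]},
    {"translation": [0, 0, 0.72], "rotation": [0, 0, 0]},
  ],
)

```text
t: 30.6
eef_pos: [0.6517, -0.1021, 0.2752]
ee_rot: [-3.137, -0.001, -1.43]
force: [0.7, -0.2, 0.9]
width: 0.0874
gripper_force: 0.0
```

Call:
apply_moves(
  steps=[
    {"translation": [-0.06, 0, 0], "rotation": [0, 0, 0]},
    {"translation": [-0.16, 0, 0], "rotation": [0, 0, 0]},
    {"translation": [-0.28, 0, 0], "rotation": [0, 0, 0]},
    {"translation": [-0.4, 0, 0], "rotation": [0, 0, 0]},
    {"translation": [-0.52, 0, 0], "rotation": [0, 0, 0]},
    {"translation": [-0.64, 0, 0], "rotation": [0, 0, 0]},
    {"translation": [-0.73, 0, 0], "rotation": [0, 0, 0]},
    {"translation": [-0.79, -0.006, 0], "rotation": [0, 0, 0]},
    {"translation": [-0.82, -0.006, 0], "rotation": [0, 0, 0]},
    {"translation": [-0.82, -0.006, 0], "rotation": [0, 0, 0]},
  ],
)

```text
t: 31.43
eef_pos: [0.4449, -0.1034, 0.2719]
ee_rot: [-3.14, 0.0, -1.431]
force: [0.7, -0.0, -0.2]
width: 0.0879
gripper_force: 0.0
```

```bash
python3 - <<'E'
from h import *
a=grab_frame('top'); b=grab_frame('side')
cv2.imwrite('pics/k.png',np.hstack([cv2.resize(a[120:220,250:370],(360,300),interpolation=2),cv2.resize(b[70:230,190:350],(300,300),interpolation=2)]))
print(get_state()['eef_pos'])
E
```

```text
[ 0.44661918 -0.10326644  0.27145667]
```

View pics/k.png

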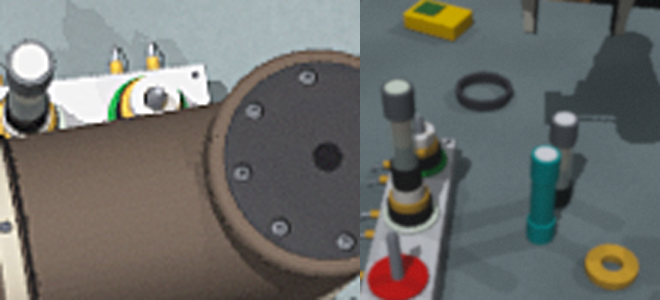

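Call:
apply_moves(
  steps=[
    {"translation": [0, 0, -0.06], "rotation": [0, 0, 0]},
    {"translation": [0, 0, -0.15], "rotation": [0, 0, 0]},
    {"translation": [0, 0, -0.24], "rotation": [0, 0, 0]},
    {"translation": [0, 0, -0.33], "rotation": [0, 0, 0]},
    {"translation": [0, 0, -0.42], "rotation": [0, 0, 0]},
    {"translation": [0, 0, -0.5], "rotation": [0, 0, 0]},
    {"translation": [0, 0, -0.56], "rotation": [0, 0, 0]},
    {"translation": [0, 0, -0.6], "rotation": [0, 0, 0]},
    {"translation": [0, 0, -0.625], "rotation": [0, 0, 0]},
    {"translation": [0, 0, -0.636], "rotation": [0, 0, 0]},
  ],
)

```text
t: 32.37
eef_pos: [0.4462, -0.1034, 0.1107]
ee_rot: [3.139, -0.0, -1.431]
force: [0.3, -0.5, 0.3]
width: 0.0877
gripper_force: 0.0
```

Call:
apply_moves(
  steps=[
    {"translation": [0, 0, 0], "rotation": [0, 0, 0]},
    {"translation": [0, 0, 0], "rotation": [0, 0, 0]},
    {"translation": [0, 0, 0], "rotation": [0, 0, 0]},
    {"translation": [0, 0, 0], "rotation": [0, 0, 0]},
    {"translation": [0, 0, 0], "rotation": [0, 0, 0]},
    {"translation": [0, 0, 0], "rotation": [0, 0, 0]},
    {"translation": [0, 0, 0], "rotation": [0, 0, 0]},
    {"translation": [0, 0, 0], "rotation": [0, 0, 0]},
    {"translation": [0, 0, 0], "rotation": [0, 0, 0]},
    {"translation": [0, 0, 0], "rotation": [0, 0, 0]},
  ],
  jaw=0,
)

```text
t: 33.2
eef_pos: [0.4459, -0.1034, 0.1121]
ee_rot: [-3.142, 0.0, -1.431]
force: [0.6, 0.4, -0.6]
width: 0.0439
gripper_force: 0.0
```

```bash
python3 - <<'E'
from h import *
b=grab_frame('side'); cv2.imwrite('pics/l.png',cv2.resize(b[80:220,220:380],(640,560),interpolation=2))
print(get_state()['eef_pos'])
E
```

```text
[ 0.44595082 -0.10337838  0.11207302]
```

View pics/l.png

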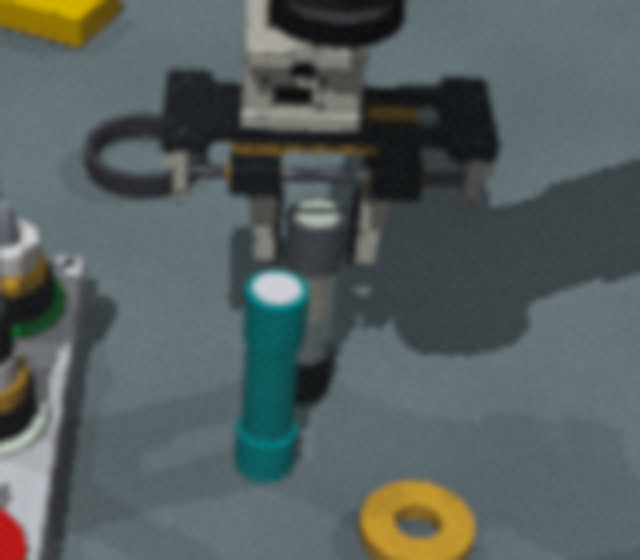

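The cap sits centred between the fingers. I'll grip and lift.

Call:
apply_moves(
  steps=[
    {"translation": [0, 0, 0], "rotation": [0, 0, 0]},
    {"translation": [0, 0, 0], "rotation": [0, 0, 0]},
    {"translation": [0, 0, 0], "rotation": [0, 0, 0]},
    {"translation": [0, 0, 0], "rotation": [0, 0, 0]},
    {"translation": [0, 0, 0], "rotation": [0, 0, 0]},
    {"translation": [0, 0, 0], "rotation": [0, 0, 0]},
    {"translation": [0, 0, 0], "rotation": [0, 0, 0]},
    {"translation": [0, 0, 0], "rotation": [0, 0, 0]},
    {"translation": [0, 0, 0], "rotation": [0, 0, 0]},
    {"translation": [0, 0, 0], "rotation": [0, 0, 0]},
  ],
  jaw=1,
  newtons=25,
)

```text
t: 34.08
eef_pos: [0.4459, -0.1034, 0.1121]
ee_rot: [3.142, 0.0, -1.431]
force: [-0.2, 0.3, 0.2]
width: 0.038
gripper_force: 25.0
```

Call:
apply_moves(
  steps=[
    {"translation": [0, 0, 0.02], "rotation": [0, 0, 0]},
    {"translation": [0, 0, 0.06], "rotation": [0, 0, 0]},
    {"translation": [0, 0, 0.13], "rotation": [0, 0, 0]},
    {"translation": [0, 0, 0.21], "rotation": [0, 0, 0]},
    {"translation": [0, 0, 0.3], "rotation": [0, 0, 0]},
    {"translation": [0, 0, 0.38], "rotation": [0, 0, 0]},
    {"translation": [0, 0, 0.46], "rotation": [0, 0, 0]},
    {"translation": [0, 0, 0.53], "rotation": [0, 0, 0]},
    {"translation": [0, 0, 0.58], "rotation": [0, 0, 0]},
    {"translation": [0, 0, 0.6], "rotation": [0, 0, 0]},
  ],
)

```text
t: 34.92
eef_pos: [0.4467, -0.1034, 0.2643]
ee_rot: [-3.138, -0.0, -1.431]
force: [1.0, -0.3, -1.4]
width: 0.0375
gripper_force: 25.0
```

Call:
apply_moves(
  steps=[
    {"translation": [0.03, 0, 0], "rotation": [0, 0, 0]},
    {"translation": [0.08, 0, 0], "rotation": [0, 0, 0]},
    {"translation": [0.15, 0, 0], "rotation": [0, 0, 0]},
    {"translation": [0.23, 0, 0], "rotation": [0, 0, 0]},
    {"translation": [0.32, 0, 0], "rotation": [0, 0, 0]},
    {"translation": [0.41, 0, 0], "rotation": [0, 0, 0]},
    {"translation": [0.5, 0, 0], "rotation": [0, 0, 0]},
    {"translation": [0.58, 0.003, 0], "rotation": [0, 0, 0]},
    {"translation": [0.65, 0.006, 0], "rotation": [0, 0, 0]},
    {"translation": [0.71, 0.006, 0], "rotation": [0, 0, 0]},
  ],
)

```text
t: 35.75
eef_pos: [0.6252, -0.1018, 0.2592]
ee_rot: [3.138, 0.0, -1.431]
force: [0.2, -0.3, -1.9]
width: 0.0376
gripper_force: 25.0
```

Call:
apply_moves(
  steps=[
    {"translation": [0.05, 0, 0], "rotation": [0, 0, 0]},
    {"translation": [0.08, 0, 0], "rotation": [0, 0, 0]},
    {"translation": [0.1, 0, 0], "rotation": [0, 0, 0]},
    {"translation": [0.11, 0, 0], "rotation": [0, 0, 0]},
    {"translation": [0.11, 0, 0], "rotation": [0, 0, 0]},
    {"translation": [0.11, 0, 0], "rotation": [0, 0, 0]},
    {"translation": [0.11, 0, 0], "rotation": [0, 0, 0]},
    {"translation": [0.11, 0, 0], "rotation": [0, 0, 0]},
    {"translation": [0.11, 0, 0], "rotation": [0, 0, 0]},
    {"translation": [0.11, 0, 0], "rotation": [0, 0, 0]},
  ],
)

```text
t: 36.58
eef_pos: [0.6508, -0.1018, 0.2625]
ee_rot: [-3.141, 0.0, -1.431]
force: [-0.1, 0.1, -2.4]
width: 0.0376
gripper_force: 25.0
```

```bash
python3 - <<'E'
from h import *
b=grab_frame('side'); a=grab_frame('top');cv2.imwrite('pics/m.png',np.hstack([cv2.resize(b[50:220,150:320],(400,400),interpolation=2),cv2.resize(a[100:200,240:340],(400,400),interpolation=2)]))
print(get_state()['eef_pos'])
E
```

```text
[ 0.65082799 -0.10183766  0.26231005]
```

View pics/m.png

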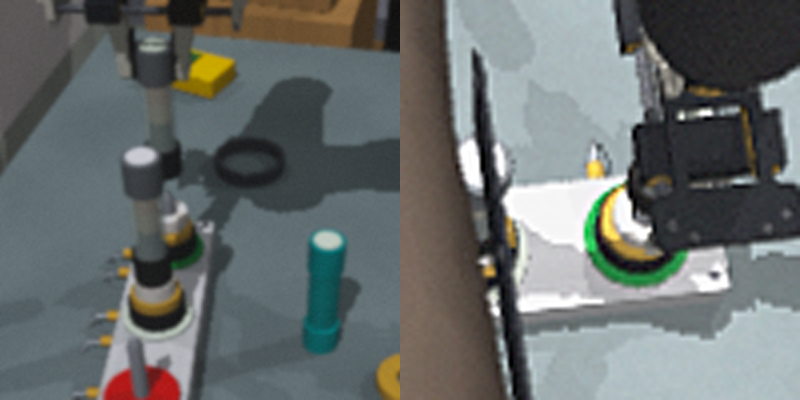

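Call:
apply_moves(
  steps=[
    {"translation": [0, 0, -0.02], "rotation": [0, 0, 0]},
    {"translation": [0, 0, -0.04], "rotation": [0, 0, 0]},
    {"translation": [0, 0, -0.06], "rotation": [0, 0, 0]},
    {"translation": [0, 0, -0.08], "rotation": [0, 0, 0]},
    {"translation": [0, 0, -0.1], "rotation": [0, 0, 0]},
    {"translation": [0, 0, -0.12], "rotation": [0, 0, 0]},
    {"translation": [0, 0, -0.14], "rotation": [0, 0, 0]},
    {"translation": [0, 0, -0.16], "rotation": [0, 0, 0]},
    {"translation": [0, 0, -0.17], "rotation": [0, 0, 0]},
    {"translation": [0, 0, -0.17], "rotation": [0, 0, 0]},
  ],
)

```text
t: 37.52
eef_pos: [0.6506, -0.1019, 0.2186]
ee_rot: [3.14, 0.0, -1.431]
force: [-0.3, 0.6, -2.0]
width: 0.0374
gripper_force: 25.0
```

Call:
apply_moves(
  steps=[
    {"translation": [0, 0, -0.005], "rotation": [0, 0, 0]},
    {"translation": [0, 0, -0.01], "rotation": [0, 0, 0]},
    {"translation": [0, 0, -0.015], "rotation": [0, 0, 0]},
    {"translation": [0, 0, -0.02], "rotation": [0, 0, 0]},
    {"translation": [0, 0, -0.025], "rotation": [0, 0, 0]},
    {"translation": [0, 0, -0.03], "rotation": [0, 0, 0]},
    {"translation": [0, 0, -0.03], "rotation": [0, 0, 0]},
    {"translation": [0, 0, -0.03], "rotation": [0, 0, 0]},
    {"translation": [0, 0, -0.03], "rotation": [0, 0, 0]},
    {"translation": [0, 0, -0.03], "rotation": [0, 0, 0]},
  ],
)

```text
t: 38.35
eef_pos: [0.651, -0.1019, 0.2121]
ee_rot: [-3.142, -0.0, -1.431]
force: [0.5, -0.4, -1.2]
width: 0.0379
gripper_force: 25.0
```

Call:
apply_moves(
  steps=[
    {"translation": [0, 0, -0.003], "rotation": [0, 0, 0]},
    {"translation": [0, 0, -0.007], "rotation": [0, 0, 0]},
    {"translation": [0, 0, -0.007], "rotation": [0, 0, 0]},
    {"translation": [0, 0, -0.007], "rotation": [0, 0, 0]},
    {"translation": [0, 0, -0.007], "rotation": [0, 0, 0]},
    {"translation": [0, 0, -0.007], "rotation": [0, 0, 0]},
    {"translation": [0, 0, -0.007], "rotation": [0, 0, 0]},
    {"translation": [0, 0, -0.007], "rotation": [0, 0, 0]},
    {"translation": [0, 0, -0.007], "rotation": [0, 0, 0]},
    {"translation": [0, 0, -0.007], "rotation": [0, 0, 0]},
  ],
)

```text
t: 39.18
eef_pos: [0.6509, -0.1019, 0.2103]
ee_rot: [-3.142, 0.0, -1.431]
force: [0.2, 0.4, -0.8]
width: 0.0377
gripper_force: 25.0
```

Call:
apply_moves(
  steps=[
    {"translation": [0, 0, 0], "rotation": [0, 0, 0]},
    {"translation": [0, 0, 0], "rotation": [0, 0, 0]},
    {"translation": [0, 0, 0], "rotation": [0, 0, 0]},
    {"translation": [0, 0, 0], "rotation": [0, 0, 0]},
    {"translation": [0, 0, 0], "rotation": [0, 0, 0]},
    {"translation": [0, 0, 0], "rotation": [0, 0, 0]},
    {"translation": [0, 0, 0], "rotation": [0, 0, 0]},
    {"translation": [0, 0, 0], "rotation": [0, 0, 0]},
    {"translation": [0, 0, 0], "rotation": [0, 0, 0]},
    {"translation": [0, 0, 0], "rotation": [0, 0, 0]},
  ],
  jaw=-1,
)

```text
t: 40.02
eef_pos: [0.6509, -0.1019, 0.2103]
ee_rot: [3.142, -0.0, -1.431]
force: [0.7, 0.7, 0.7]
width: 0.0873
gripper_force: 0.0
```

Call:
apply_moves(
  steps=[
    {"translation": [0, 0, 0.03], "rotation": [0, 0, 0]},
    {"translation": [0, 0, 0.08], "rotation": [0, 0, 0]},
    {"translation": [0, 0, 0.14], "rotation": [0, 0, 0]},
    {"translation": [0, 0, 0.2], "rotation": [0, 0, 0]},
    {"translation": [0, 0, 0.26], "rotation": [0, 0, 0]},
    {"translation": [0, 0, 0.32], "rotation": [0, 0, 0]},
    {"translation": [0, 0, 0.36], "rotation": [0, 0, 0]},
    {"translation": [0, 0, 0.38], "rotation": [0, 0, 0]},
    {"translation": [0, 0, 0.4], "rotation": [0, 0, 0]},
    {"translation": [0, 0, 0.4], "rotation": [0, 0, 0]},
  ],
)

```text
t: 40.85
eef_pos: [0.6511, -0.1019, 0.311]
ee_rot: [-3.141, -0.0, -1.431]
force: [0.1, -0.2, -0.1]
width: 0.0878
gripper_force: 0.0
```

Call:
apply_moves(
  steps=[
    {"translation": [-0.05, 0, 0], "rotation": [0, 0, 0]},
    {"translation": [-0.14, 0, 0], "rotation": [0, 0, 0]},
    {"translation": [-0.24, 0, 0], "rotation": [0, 0, 0]},
    {"translation": [-0.34, 0, 0], "rotation": [0, 0, 0]},
    {"translation": [-0.44, 0, 0], "rotation": [0, 0, 0]},
    {"translation": [-0.54, 0, 0], "rotation": [0, 0, 0]},
    {"translation": [-0.62, 0, 0], "rotation": [0, 0, 0]},
    {"translation": [-0.68, 0, 0], "rotation": [0, 0, 0]},
    {"translation": [-0.7, 0, 0], "rotation": [0, 0, 0]},
    {"translation": [-0.7, 0, 0], "rotation": [0, 0, 0]},
  ],
)

```text
t: 41.68
eef_pos: [0.475, -0.1019, 0.3104]
ee_rot: [-3.141, 0.0, -1.43]
force: [-1.0, -0.1, 0.0]
width: 0.088
gripper_force: 0.0
```

```bash
python3 - <<'E'
from h import *
b=grab_frame('side'); a=grab_frame('top');cv2.imwrite('pics/n.png',np.hstack([cv2.resize(b[80:280,140:340],(400,400),interpolation=2),cv2.resize(a[90:190,220:320],(400,400),interpolation=2)]))
print(proj('side',[.651,-.1022,.243]),proj('top',[.651,-.1022,.243]))
E
```

```text
[216.41473214  89.16739075] [308.05776719 135.01521658]
```

View pics/n.png

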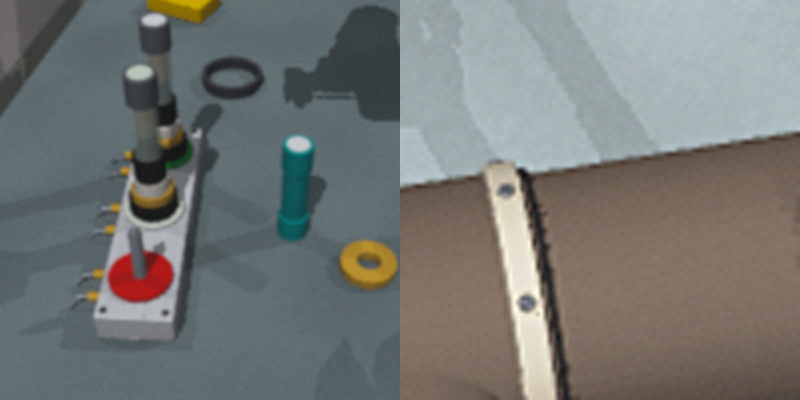

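The side view shows the full stack on the green port, upright like the finished filter. The cap top is at about (217,90), against (216,89) predicted for a fully seated cartridge.

```bash
python3 -c "
from station import *
print(job_done())"
```

```text
the job is handed in; nothing more can be done
None
```

I built the filter on the green port in the order asked (collar, 54 mm brass disc, spacer, cartridge upright with its cap up) and handed the job in at about 42 s. In the last side view the cap top sat within a pixel or so of its fully seated position, and I did not touch the jar, coil or tweezers.

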